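# Line up the slide boxes along the stop rail

### The arm

A 6-joint arm with a two-finger parallel gripper is mounted at the origin on the work surface. World frame = base frame: x ahead of the robot, y to its left, z up, the work surface at z = 0. Lengths are in m, angles in rad, forces in N, time in s.
With the tool pointing down it reaches from about 0.425 to 0.95 m from the base axis. Payload 3.5 kg.
Tool frame: the origin (TCP) lies between the finger pads; the fingertips stand 19 mm ahead of it and the grasp point (between the pads) is the TCP; z points along the fingers, y is the line along which they close (so a half turn about z gives the same grasp; the last joint's range is limited). The gripper opens to 85 mm and grips with 20 to 120 N. Pads are 22 mm wide; open, the fingers measure 114 mm over their backs; the gripper's body (76 mm by 85 mm) begins 54 mm behind the grasp point. The pads swing forward as they close: fully open they stand 13 mm farther back than shut.
Start: joints at [0.992, 0.286, 1.577, -0, 1.279, -0.15], TCP at [0.281, 0.614, 0.25] pointing down, gripper open.
Joint ranges: [-2.77, 2.77], [-0.9, 2.22], [0.21, 2.48], [-1.53, 4.67], [0.24, 2.81], [-2.84, 2.84]. Speed limits (rad/s): [2.79, 2.79, 3.14, 3.14, 3.14, 3.14].

### API

Orientations are given as a unit quaternion [x, y, z, w].
In Python, from plant import monitor, eyes, ctrl gives the robot as it stands.
- The arm moves only by the shell command python3 -m handwheel 'ROWS' [FORCE]. ROWS is JSON, a list of rows, each a list of 7 numbers: the shift along the tool's x, y, z in units of 40 cm (1.0 is 40 cm), then the turn, a rotation vector about the tool's x, y, z in units of pi rad (1.0 is pi rad), then the opening, from -1 (shut) to 1 (fully open). A call has 1 to 12 rows; each row is the pose to reach, as a shift and turn from the pose commanded when the call began, along the tool's axes at that moment, turning the shorter way round; what a row does not reach only later rows make up. A row lasts 1/8 s, in which the tool goes at most 62.5 mm and 10.7 degrees, less where a joint would pass 70% of its speed; a pose out of reach is approached as far as the arm can. A call with a number of a shift or a turn outside -1 to 1 is refused whole. A call with a gripper value outside its range is refused whole. The fingers move at their own pace and stop on an object; FORCE is the grip in N (left out, the last holds). Time passes only in rows, so rows that repeat a pose let the fingers close. It gives the time, the measured TCP pose, the force, the opening and the grip force at its end, in the units of the state.
- monitor.get_state(): the state, without advancing time (a new reading comes with each control period).
- eyes.read_camera(name): name is "side" or "top"; returns the picture (420x560x3 uint8, red, green, blue); there is no depth.
- eyes.camera_params(name): a dict with "K" (3x3 intrinsics, pixels), "R" (3x3) and "t" (3): a world point X has camera coordinates R X + t. Camera axes: x right, y down, z forward; pixel columns grow to the right and rows downward; lengths in m; the calibration is good to about 2 mm. A picture is of the moment at which its call begins. camera_params takes no time and is no camera call.
- ctrl.sign_off(): hands the job in; it is judged then, once.
The state is a dict: "time": time; "qpos": joint angles; "dq": joint speeds; "joint_efforts": joint torques, N m; "eef_pos": TCP position; "tcp_rot": TCP orientation; "contact_force": force on the tool from outside, world axes, zero at the start; "wrist_torque": the same for the moment, N m; "opening": opening from 0.0 (shut) to 1.0 (fully open); "finger_force": force on a finger pad.
Only numpy, scipy, OpenCV 4.12 (cv2) and the standard library are available. Lean on these libraries where they do the work, as an engineer would, in place of code of your own. Each camera call takes 0.05 s, during which the arm holds its last target. There are 200 camera calls.

### The job

Line up the three ivory slide boxes in an even row along the aluminium rail: one box in each taped bay, centred between its tape lines, with its long sides square to the rail and its short end flush against it. The slides inside are freshly mounted, so nudge or slide the boxes flat along the counter without lifting or tipping them, and leave everything else standing where it is.

Things in the scene. Friction and masses are not known exactly. Their poses are not given: they have to be found in the camera images.
- box_a: closed ivory slide box with a paper label on its lid, 100 mm long (own x) x 60 mm wide (own y) x 34 mm tall, about 0.16 kg; the three slide boxes are alike and either end may face the rail. Origin: centre of underside; z up
- box_b: closed ivory slide box with a paper label on its lid, 100 mm long (own x) x 60 mm wide (own y) x 34 mm tall, about 0.16 kg; the three slide boxes are alike and either end may face the rail. Origin: centre of underside; z up
- box_c: closed ivory slide box with a paper label on its lid, 100 mm long (own x) x 60 mm wide (own y) x 34 mm tall, about 0.16 kg; the three slide boxes are alike and either end may face the rail. Origin: centre of underside; z up
- rail: fixed straight aluminium stop rail on the counter, 410 mm long (own y), 22 mm deep, 24 mm high, with black end caps (28 mm high) that end 214 mm from its middle. Origin: at counter height, middle of the long front face that looks towards the robot; own x points away from the robot, through the rail. A dark mark across its top shows the middle of each bay; bays are 130 mm apart
- bay_left (a point): left (+y of the rail) bay: flat counter in front of the rail between two white tape lines (tape has no height; lines 80 mm apart, 100 mm long, square to the rail). The point is at counter height, 50 mm in front of the rail face, midway between the lines: the underside centre of a box standing correctly in the bay is here. Own x points square into the rail, y along it
- bay_middle (a point): middle bay: flat counter in front of the rail between two white tape lines (tape has no height; lines 80 mm apart, 100 mm long, square to the rail). The point is at counter height, 50 mm in front of the rail face, midway between the lines: the underside centre of a box standing correctly in the bay is here. Own x points square into the rail, y along it
- bay_right (a point): right (-y of the rail) bay: flat counter in front of the rail between two white tape lines (tape has no height; lines 80 mm apart, 100 mm long, square to the rail). The point is at counter height, 50 mm in front of the rail face, midway between the lines: the underside centre of a box standing correctly in the bay is here. Own x points square into the rail, y along it
- oil_jar: small amber jar with a black cap, 34 mm across, 50 mm tall, on the robot's side of the boxes. Bystander. Origin: centre of underside
- dish: small closed white culture dish, 40 mm across, 16 mm tall, on the robot's side of the boxes. Bystander. Origin: centre of underside
- mailer: small flat white slide mailer, 85 x 34 x 20 mm, far out on one side of the boxes; it does not belong in the row. Bystander. Origin: centre of underside
- coverslips: small brown card box of cover slips, 70 x 50 x 30 mm, far out on one side of the boxes; it does not belong in the row. Bystander. Origin: centre of underside
- reagent: white bottle, 60 mm across, 130 mm tall, behind the rail. Bystander. Origin: centre of underside
- stain_jar: square glass staining jar, 60 x 60 x 85 mm, behind the rail. Bystander. Origin: centre of underside
- tally: round steel hand tally counter, 48 mm across, 38 mm tall, behind the rail. Bystander. Origin: centre of underside
Mind the look-alikes: they are no part of the job. Leave any blue or red look-alike of the box_b alone. Leave any green look-alike of the box_c alone.

How it is judged:
By the outcome, as a careful person would: the job done as asked, in the order asked, and still so for the second after the job is handed in, with the robot touching nothing.
It also fails if it takes over 72 s, if anything falls off the work surface, if the arm or the gripper's body presses on something with over 40 N, if the wrist force passes 120 N, or if a joint passes its speed limit or range.

## Working session

There is one attempt and no reset: what is moved stays moved. The work goes in short steps, Python scripts to look and compute and a shell command to move; the robot and the scene stay as the last step left them, time stands still between calls to the robot, and variables do not carry over. Pictures are saved under pics/ and viewed, at most 10 in all, crops included, and the job is handed in when it is done.

```bash
mkdir -p pics; ls; python3 - <<'E'
from plant import monitor, eyes, ctrl
import cv2,numpy as np
s=monitor.get_state();print(s)
for n in("top","side"):
    im=eyes.read_camera(n);cv2.imwrite(f"pics/{n}0.png",im[:,:,::-1]);p=eyes.camera_params(n);print(n,p)
E
```

```text
pics
{'time': 0.0, 'qpos': array([ 9.92011497e-01,  2.87175915e-01,  1.57821151e+00, -3.37500586e-05,
        1.27857254e+00, -1.50017442e-01]), 'dq': array([ 0.00028562, -0.001602  , -0.00054389, -0.00054574, -0.00155828,
       -0.00054814]), 'joint_efforts': array([-3.99178534e-04, -4.06000972e+01, -2.92619634e+01, -2.02844212e-04,
        5.87258226e-03,  9.83607521e-06]), 'eef_pos': array([0.28027798, 0.61337614, 0.2489216 ]), 'tcp_rot': array([ 2.12740354e-01,  9.77108050e-01, -1.11168841e-03, -4.06748771e-04]), 'contact_force': array([-0.54118249,  0.20554454, -0.32548606]), 'wrist_torque': array([-0.00782103,  0.00802127, -0.04383814]), 'finger_force': 0.0, 'opening': 0.9989322938343492}
top {'K': array([[403.50785628,   0.        , 278.4365552 ],
       [  0.        , 403.50785628, 206.82988453],
       [  0.        ,   0.        ,   1.        ]]), 'R': array([[-0.00927269, -0.99993292,  0.00694054],
       [-0.99689905,  0.00870171, -0.07820845],
       [ 0.07814281, -0.00764422, -0.99691287]]), 't': array([-0.00893963,  0.53255631,  0.96677095])}
side {'K': array([[447.78171385,   0.        , 269.86356562],
       [  0.        , 447.78171385, 212.20098403],
       [  0.        ,   0.        ,   1.        ]]), 'R': array([[ 0.98188107, -0.18890257,  0.0150127 ],
       [-0.13211391, -0.73918915, -0.66041298],
       [ 0.13585094,  0.64646362, -0.7507525 ]]), 't': array([-0.53716309,  0.10956668,  1.28906297])}
```

View pics/top0.png

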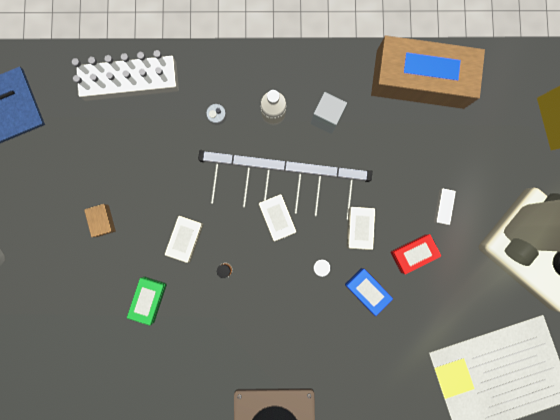

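View pics/side0.png

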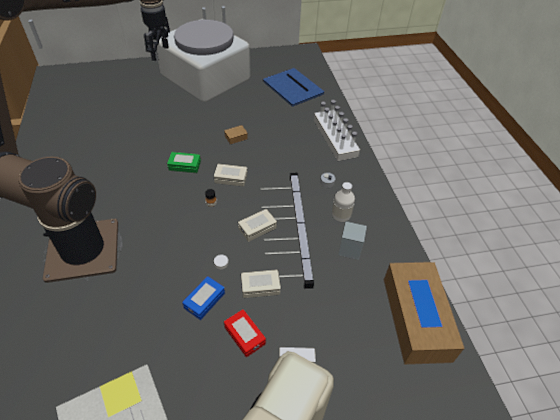

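The three ivory boxes are at top pixels (183,239), (277,217) and (362,228). Ivory with a paper label fits these only. The blue (370,292), red (416,254) and green (146,301) boxes are look-alikes, and the white mailer is at (446,206). The rail runs from (201,156) to (370,176), with tape lines below it. The jar is at (224,270) and the dish at (322,268). I'll confirm in a crop.

```bash
cat > vis.py <<'E'
import cv2,numpy as np
from plant import monitor, eyes
from scipy.optimize import minimize
from scipy.spatial.transform import Rotation as Ro
P={n:eyes.camera_params(n) for n in("top","side")}
def proj(X,n="top"):
    p=P[n];c=np.atleast_2d(X)@p["R"].T+p["t"];c=c@p["K"].T;return c[:,:2]/c[:,2:]
def unproj(uv,z,n="top"):
    p=P[n];uv=np.atleast_2d(uv).astype(float)
    d=np.c_[uv,np.ones(len(uv))]@np.linalg.inv(p["K"]).T@p["R"];C=-p["R"].T@p["t"]
    return C+d*((z-C[2])/d[:,2])[:,None]
def box_pts(x,y,a,L=.1,W=.06,H=.034):
    c,s=np.cos(a),np.sin(a)
    return np.array([[x+c*u-s*v,y+s*u+c*v,z] for z in(0,H) for u in(-L/2,L/2) for v in(-W/2,W/2)])
def render(pts,n,S=8):
    h=cv2.convexHull(np.round((proj(pts,n)+.5)*16).astype(np.int32))
    m=np.zeros((420*2,560*2),np.uint8);h=h*2
    cv2.fillPoly(m,[h],255,cv2.LINE_AA,shift=4);return cv2.resize(m,(560,420),interpolation=cv2.INTER_AREA)/255.
def soft(im):  # brightness-based soft mask for ivory boxes
    g=im.astype(float).mean(2);return np.clip((g-70)/(170-70),0,1)
def fit(im,x0,n="top"):
    m=soft(im);u=proj([[x0[0],x0[1],.017]],n)[0].astype(int)
    r0,r1,c0,c1=u[1]-45,u[1]+45,u[0]-45,u[0]+45
    def f(v):
        r=render(box_pts(*v),n)
        reg=cv2.dilate((r>0).astype(np.uint8),np.ones((5,5)))>0
        k=reg[r0:r1,c0:c1]
        return ((r-m)[r0:r1,c0:c1][k]**2).sum()
    sim=np.array([x0]*4)+np.array([[0,0,0],[.006,0,0],[0,.006,0],[0,0,.1]])
    o=minimize(f,x0,method="Nelder-Mead",options=dict(initial_simplex=sim,xatol=1e-4,fatol=.01))
    return o.x,o.fun
E
python3 - <<'E'
from vis import *
im=cv2.imread("pics/top0.png")[:,:,::-1]
cv2.imwrite("pics/crop0.png",cv2.resize(im[140:290,150:390],None,fx=3.3,fy=3.3,interpolation=cv2.INTER_CUBIC)[:,:,::-1])
for u in [(183,239),(277,217),(362,228)]:
    print(u,im[u[1],u[0]],unproj([u],.034)[0].round(3))
ims=cv2.imread("pics/side0.png")[:,:,::-1]
for u in [(183,239),(277,217),(362,228)]:
    b=None
    m=(soft(im)>.5).astype(np.uint8);n,lab,_,_=cv2.connectedComponentsWithStats(m)
    pts=np.argwhere(lab==lab[u[1],u[0]])[:,::-1]
    w=unproj(pts,.034)[:,:2];c,sz,an=cv2.minAreaRect((w*1000).astype(np.float32))
    a=np.radians(an if sz[0]>sz[1] else an+90)
    x0=[c[0]/1000,c[1]/1000,a];print(np.round(x0,4),sz)
    for n,i in(("top",im),("side",ims)):
        print(n,*[np.round(q,4) for q in fit(i,x0,n)])
print("other",unproj([(224,270),(322,268)],.05).round(3),unproj([(201,156),(370,176)],.026).round(3))
E
```

```text
(183, 239) [230 230 221] [0.456 0.216 0.034]
(277, 217) [231 231 223] [ 0.507 -0.01   0.034]
(362, 228) [231 231 222] [ 0.479 -0.214  0.034]
[0.4567 0.216  2.8078] (63.315101623535156, 101.60828399658203)
top [0.4579 0.2186 2.7914] 66.2879
side [0.4555 0.2239 2.8229] 148.126
[ 5.746e-01 -2.000e-04  4.720e-01] (235.66073608398438, 112.40510559082031)
top [ 0.5071 -0.0094  0.3775] 25.701
side [5.049e-01 4.000e-04 6.504e-01] 188.178
[ 0.5273 -0.2066  0.1182] (204.51919555664062, 75.63893127441406)
top [ 0.4801 -0.2143 -0.0213] 67.3537
side [ 0.4773 -0.2089 -0.0873] 158.7282
other [[ 0.383  0.115  0.05 ]
 [ 0.385 -0.115  0.05 ]] [[ 0.659  0.175  0.026]
 [ 0.606 -0.239  0.026]]
```

View pics/crop0.png

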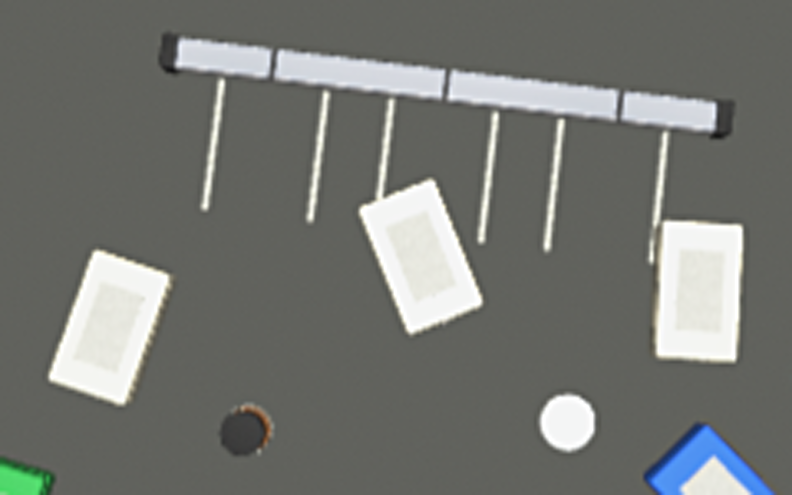

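The crop confirms three ivory boxes with paper labels, plus six tape lines and three centre marks on the rail. I'll refine the fits on the lid plane, the tapes and the rail edge.

```bash
cat >> vis.py <<'E'
def soft(im): return np.clip((im.astype(float).mean(2)-95)/(225-95),0,1)
def fit(im,x0,n="top",L=.1,W=.06):
    m=soft(im);u=proj([[x0[0],x0[1],.034]],n)[0].astype(int)
    sl=np.s_[u[1]-45:u[1]+45,u[0]-45:u[0]+45]
    def f(v):
        r=render(box_pts(*v)[4:],n)
        reg=cv2.dilate((r>0).astype(np.uint8),np.ones((5,5)))>0
        return (np.minimum((r-m)[sl]**2,.5)*reg[sl]).sum()
    sim=np.array([x0]*4)+np.array([[0,0,0],[.006,0,0],[0,.006,0],[0,0,.1]])
    o=minimize(f,x0,method="Nelder-Mead",options=dict(initial_simplex=sim,xatol=1e-4,fatol=.01))
    return o.x,o.fun
def goto(x,y,z,yaw):
    "shift (units of 40cm) and turn (pi) in the current measured tool frame to a down pose with tool-x yaw"
    s=monitor.get_state();R=Ro.from_quat(s["tcp_rot"])
    T=Ro.from_matrix(np.array([[np.cos(yaw),np.sin(yaw),0],[np.sin(yaw),-np.cos(yaw),0],[0,0,-1.]]).T if 0 else np.array([[np.cos(yaw),np.sin(yaw),0],[np.sin(yaw),-np.cos(yaw),0],[0,0,-1.]]))
    d=R.inv().apply(np.array([x,y,z])-s["eef_pos"])/.4;w=(R.inv()*T).as_rotvec()/np.pi
    return d.round(4),w.round(4)
E
python3 - <<'E'
from vis import *
im=cv2.imread("pics/top0.png")[:,:,::-1]
for x0 in ([.457,.2165,2.79],[.507,-.0094,.3775],[.48,-.2143,-.02]): print("box",*[np.round(q,4) for q in fit(im,x0)])
g=im.astype(float).mean(2)
# tape ridge points per row
est=[((217,165),(212,203)),((248,169),(244,206)),((268,171),(265,198)),((300,175),(296,213)),((319,177),(316,215)),((351,181),(349,208))]
for (a,b) in est:
    pts=[]
    for r in range(a[1]+2,b[1]-2):
        c=int(round(a[0]+(b[0]-a[0])*(r-a[1])/(b[1]-a[1])));w=np.clip(g[r,c-4:c+5]-110,0,None)
        if w.sum()>20: pts.append([(w*np.arange(c-4,c+5)).sum()/w.sum(),r])
    w=unproj(pts,0)[:,:2];vx,vy,x,y=cv2.fitLine(w.astype(np.float32),cv2.DIST_HUBER,0,.001,.001).ravel()
    print("tape",np.round([np.arctan(vy/vx),y+(.58-x)*vy/vx],4))
# rail front top edge: per column, from tall bright band lower crossing (rail bluish, ~200)
pts=[];bk=[]
for c in range(208,364):
    r0=157+(c-201)*20/169.;rr=np.arange(int(r0)-9,int(r0)+12);v=g[rr,c];mx=v.max()
    if mx<170: continue
    i=v.argmax();t=(mx*.0+200+95)/2
    j=i
    while v[j]>t:j+=1
    pts.append([c,rr[j-1]+(v[j-1]-t)/(v[j-1]-v[j])])
    j=i
    while v[j]>t:j-=1
    bk.append([c,rr[j+1]-(v[j+1]-t)/(v[j+1]-v[j])])
for p in(pts,bk):
    w=unproj(p,.024)[:,:2];vx,vy,x,y=cv2.fitLine(w.astype(np.float32),cv2.DIST_HUBER,0,.001,.001).ravel()
    print("rail a",-np.arctan(vx/vy),"x at y=-.03",x+(-.03-y)*vx/vy)
# marks
for u in(233,285.5,337):
    r=157+(u-201)*20/169.+2; seg=g[int(r)-2:int(r)+3,int(u)-5:int(u)+6].mean(0);w=np.clip(seg.max()-15-seg,0,None)
    print("mark",unproj([[(w*np.arange(int(u)-5,int(u)+6)).sum()/w.sum(),r]],.024)[0].round(4))
E
```

```text
box [0.4574 0.2169 2.807 ] 10.7581
box [ 0.5065 -0.0097  0.38  ] 15.3396
box [ 0.4799 -0.2121 -0.0766] 22.376
tape [-0.1287  0.1486]
tape [-0.1283  0.0677]
tape [-0.1285  0.0172]
tape [-0.1309 -0.0636]
tape [-0.13   -0.1141]
tape [-0.1327 -0.195 ]Traceback (most recent call last):
  File "<stdin>", line 21, in <module>
IndexError: index 21 is out of bounds for axis 0 with size 21
```

```bash
python3 - <<'E'
from vis import *
im=cv2.imread("pics/top0.png")[:,:,::-1];g=im.astype(float).mean(2)
for c in (225,260,310,325):
    r0=157+(c-201)*20/169.;print(c,int(r0)-8,g[int(r0)-8:int(r0)+12,c].round().astype(int))
C=-P["top"]["R"].T@P["top"]["t"];print(C)
pts=[];bk=[]
for c in list(range(222,231))+list(range(252,264))+list(range(271,282))+list(range(304,315))+list(range(323,334)):
    r0=157+(c-201)*20/169.;rr=np.arange(int(r0)-9,int(r0)+15);v=g[rr,c];b=np.flatnonzero(v>150);i,j=b[0],b[-1]
    pts.append([c,rr[j]+(v[j]-150)/(v[j]-v[j+1])]);bk.append([c,rr[i]-(v[i]-150)/(v[i]-v[i-1])])
for p,z in((pts,.024),(pts,0),(bk,.024)):
    w=unproj(p,z)[:,:2];vx,vy,x,y=cv2.fitLine(w.astype(np.float32),cv2.DIST_HUBER,0,.001,.001).ravel()
    print("rail a",-np.arctan(vx/vy),"x at y=-.03",x+(-.03-y)*vx/vy)
print(goto(.4574,.2169,.12,2.807))
E
```

```text
225 151 [ 95  89  93 194 221 217 215 214 213 213 215 179 114  88  93  96  96  96
  96  95]
260 155 [ 95  90 103 206 228 221 218 218 217 216 219 218 151  91  93  95  96  96
  97  96]
310 161 [ 95  90 104 211 229 222 218 217 216 217 222 221 152  91  92  96  95  96
  96  96]
325 163 [ 94  89  93 195 222 217 215 214 214 215 218 183 116  89  94  96  96  96
  96  96]
[ 0.45527579 -0.00618297  1.00549885]
rail a -0.12800261 x at y=-.03 0.6236441
rail a -0.12800282 x at y=-.03 0.6278361
rail a -0.13000627 x at y=-.03 0.6462113
(array([-0.8149, -0.7168,  0.3239]), array([-0.0007, -0.0001, -0.03  ]))
```

Bay centres in world coordinates: left (0.591, 0.1065), middle (0.5743, -0.0224), right (0.5576, -0.1513), with yaw -0.129. I'm starting with box_a, going to a point above it.

```bash
python3 -m handwheel '[[-0.815,-0.717,0.324,0,0,-0.03,1],[-0.815,-0.717,0.324,0,0,-0.03,1],[-0.815,-0.717,0.324,0,0,-0.03,1],[-0.815,-0.717,0.324,0,0,-0.03,1],[-0.815,-0.717,0.324,0,0,-0.03,1],[-0.815,-0.717,0.324,0,0,-0.03,1],[-0.815,-0.717,0.324,0,0,-0.03,1],[-0.815,-0.717,0.324,0,0,-0.03,1],[-0.815,-0.717,0.324,0,0,-0.03,1],[-0.815,-0.717,0.324,0,0,-0.03,1]]' 20
python3 - <<'E'
from vis import *
print(monitor.get_state()["qpos"].round(3));print(goto(.4574,.2169,.024,2.807))
E
```

```text
time: 1.35
eef_pos: [0.4577, 0.2187, 0.1212]
tcp_rot: [0.166, 0.986, 0.0, 0.0]
contact_force: [0.5, 0.0, -0.2]
opening: 1.0
finger_force: 0.0
[ 0.245  0.066  2.084  0.     0.99  -0.993]
(array([-0.0007, -0.0047,  0.243 ]), array([0.0002, 0.0001, 0.0004]))
```

```bash
python3 -m handwheel '[[0,-0.004,0.13,0,0,0,1],[0,-0.004,0.2,0,0,0,1],[0,-0.004,0.25,0,0,0,1],[0,-0.004,0.25,0,0,0,1],[0,-0.004,0.25,0,0,0,1]]' 20
python3 - <<'E'
from vis import *
s=monitor.get_state();print(s["eef_pos"].round(4),s["contact_force"].round(2))
im=eyes.read_camera("side");cv2.imwrite("pics/side1.png",cv2.resize(im[120:240,150:310],None,fx=4,fy=4,interpolation=cv2.INTER_CUBIC)[:,:,::-1])
E
```

```text
time: 1.98
eef_pos: [0.4579, 0.2171, 0.0219]
tcp_rot: [0.166, 0.986, 0.0, 0.001]
contact_force: [0.4, 1.0, 0.7]
opening: 1.001
finger_force: 0.0
[0.4579 0.2171 0.0219] [0.35 1.01 0.66]
```

View pics/side1.png

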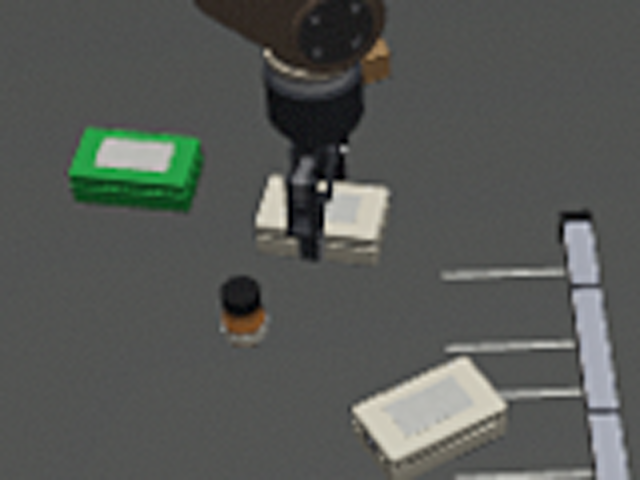

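The picture shows the fingers straddling box_a near its middle, with the jar clear. Now I'll close gently.

```bash
python3 -m handwheel '[[0,0,0,0,0,0,0.6],[0,0,0,0,0,0,0.45],[0,0,0,0,0,0,0.2],[0,0,0,0,0,0,0.2],[0,0,0,0,0,0,0.2],[0,0,0,0,0,0,0.2]]' 20
python3 - <<'E'
from vis import *
s=monitor.get_state();print(s["eef_pos"].round(4),s["contact_force"].round(2))
# target: 10mm short of the rail
e=np.array([np.cos(-.129),np.sin(-.129)]);t=np.array([.591,.1065])
for d in(.05,.010,0,-.003):print(d,goto(*(t-d*e),s["eef_pos"][2],np.pi-.129))
E
```

```text
time: 2.78
eef_pos: [0.4578, 0.216, 0.0215]
tcp_rot: [0.166, 0.986, 0.0, 0.0]
contact_force: [-0.9, 0.0, 6.2]
opening: 0.699
finger_force: 23.4
[0.4578 0.216  0.0215] [-0.88  0.05  6.22]
0.05 (array([-2.820e-01, -1.748e-01,  1.000e-04]), array([ 0.0001,  0.0002, -0.0654]))
0.01 (array([-3.799e-01, -1.544e-01,  2.000e-04]), array([ 0.0001,  0.0002, -0.0654]))
0 (array([-4.044e-01, -1.493e-01,  2.000e-04]), array([ 0.0001,  0.0002, -0.0654]))
-0.003 (array([-4.117e-01, -1.478e-01,  2.000e-04]), array([ 0.0001,  0.0002, -0.0654]))
```

```bash
python3 -m handwheel '[[-0.05,-0.035,0,0,0,-0.013,0.2],[-0.1,-0.07,0,0,0,-0.026,0.2],[-0.15,-0.105,0,0,0,-0.039,0.2],[-0.2,-0.14,0,0,0,-0.052,0.2],[-0.25,-0.165,0,0,0,-0.0654,0.2],[-0.29,-0.172,0,0,0,-0.0654,0.2],[-0.32,-0.167,0,0,0,-0.0654,0.2],[-0.35,-0.16,0,0,0,-0.0654,0.2],[-0.37,-0.156,0,0,0,-0.0654,0.2],[-0.38,-0.154,0,0,0,-0.0654,0.2],[-0.38,-0.154,0,0,0,-0.0654,0.2],[-0.38,-0.154,0,0,0,-0.0654,0.2]]' 20
python3 - <<'E'
from vis import *
s=monitor.get_state();print(s["eef_pos"].round(4),s["contact_force"].round(2),s["time"])
e=np.array([np.cos(-.129),np.sin(-.129)]);t=np.array([.591,.1065])
print(goto(*t,s["eef_pos"][2],np.pi-.129))
im=eyes.read_camera("top");cv2.imwrite("pics/top2.png",cv2.resize(im[140:290,150:390],None,fx=3.3,fy=3.3,interpolation=cv2.INTER_CUBIC)[:,:,::-1])
E
```

```text
time: 4.28
eef_pos: [0.5803, 0.1081, 0.0215]
tcp_rot: [0.065, 0.998, 0.0, -0.001]
contact_force: [-4.2, 0.8, 8.1]
opening: 0.701
finger_force: 23.6
[0.5803 0.1081 0.0215] [-4.25  0.84  8.12] 4.275
(array([-0.027 , -0.0005, -0.    ]), array([ 0.0001, -0.0006, -0.0001]))
```

View pics/top2.png

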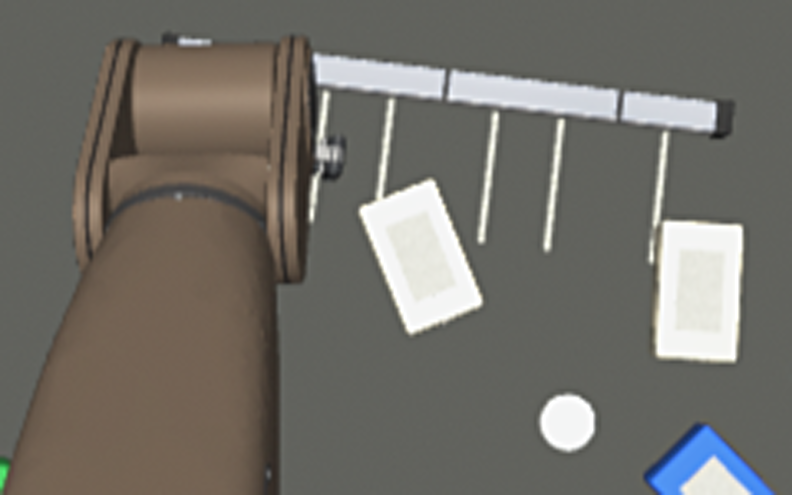

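The arm hides the bay from above. I'll push the rest in small steps and watch the force.

```bash
python3 -m handwheel '[[-0.01,0,0,0,0,0,0.2],[-0.018,0,0,0,0,0,0.2],[-0.024,0,0,0,0,0,0.2],[-0.028,0,0,0,0,0,0.2],[-0.028,0,0,0,0,0,0.2]]' 20; python3 -m handwheel '[[-0.004,0,0,0,0,0,0.2],[-0.007,0,0,0,0,0,0.2],[-0.007,0,0,0,0,0,0.2]]' 20
```

```text
time: 4.95
eef_pos: [0.5908, 0.1068, 0.0215]
tcp_rot: [0.065, 0.998, 0.0, -0.002]
contact_force: [-5.9, 0.6, 9.3]
opening: 0.699
finger_force: 23.9
time: 5.32
eef_pos: [0.5919, 0.1067, 0.0214]
tcp_rot: [0.064, 0.998, 0.0, -0.004]
contact_force: [-10.4, 0.7, 12.7]
opening: 0.698
finger_force: 24.4
```

```bash
python3 -m handwheel '[[0.006,0,0,0,0,0,0.2],[0.006,0,0,0,0,0,0.5],[0.006,0,0,0,0,0,0.7],[0.006,0,0,0,0,0,0.8],[0.006,0,-0.1,0,0,0,0.9],[0.006,0,-0.25,0,0,0,1],[0.006,0,-0.25,0,0,0,1]]' 20
python3 - <<'E'
from vis import *
print(goto(.5065,-.0097,.12,np.pi+.38))
E
```

```text
time: 6.2
eef_pos: [0.5964, 0.1065, 0.1271]
tcp_rot: [0.064, 0.998, 0.0, 0.006]
contact_force: [1.5, 0.3, 0.3]
opening: 1.005
finger_force: 0.0
(array([ 0.1857, -0.317 ,  0.015 ]), array([-0.0005,  0.004 , -0.162 ]))
```

```bash
python3 -m handwheel '[[0.186,-0.317,0.015,0,0.004,-0.162,1],[0.186,-0.317,0.015,0,0.004,-0.162,1],[0.186,-0.317,0.015,0,0.004,-0.162,1],[0.186,-0.317,0.015,0,0.004,-0.162,1],[0.186,-0.317,0.015,0,0.004,-0.162,1],[0.186,-0.317,0.015,0,0.004,-0.162,1]]' 20
python3 - <<'E'
from vis import *
s=monitor.get_state();print(s["eef_pos"].round(4),s["qpos"].round(2))
print(goto(.5065,-.0097,.0215,np.pi+.38))
im=eyes.read_camera("top")
v,f=fit(im,[.591,.1065,-.129]);print(v.round(4),f)
E
```

```text
time: 6.95
eef_pos: [0.5027, -0.0091, 0.1147]
tcp_rot: [-0.189, 0.982, 0.0, -0.006]
contact_force: [0.7, -0.1, -0.1]
opening: 0.999
finger_force: 0.0
[ 0.5027 -0.0091  0.1147] [-0.22  0.07  2.09 -0.    0.99 -2.17]
(array([-0.0111, -0.0057,  0.2328]), array([ 0.001 , -0.0038,  0.    ]))
[ 0.5928  0.1087 -0.1328] 84.7648881745528
```

```bash
python3 -m handwheel '[[-0.011,-0.006,0.08,0,-0.004,0,1],[-0.011,-0.006,0.13,0,-0.004,0,1],[-0.011,-0.006,0.13,0,-0.004,0,1],[-0.011,-0.006,0.13,0,-0.004,0,1]]' 20
python3 - <<'E'
from vis import *
print(goto(.5065,-.0097,.0215,np.pi+.38))
im=eyes.read_camera("top")
print(fit(im,[.591,.1065,-.129]))
E
```

```text
time: 7.5
eef_pos: [0.5072, -0.0102, 0.0634]
tcp_rot: [-0.189, 0.982, 0.001, 0.001]
contact_force: [-0.6, -0.6, -0.4]
opening: 1.001
finger_force: 0.0
(array([0.0013, 0.0016, 0.1048]), array([0.0008, 0.0005, 0.0001]))
(array([ 0.59191653,  0.10893727, -0.12186916]), np.float64(82.54656993555051))
```

```bash
python3 -m handwheel '[[0.001,0.001,0.06,0,0,0,1],[0.001,0.001,0.105,0,0,0,1],[0.001,0.001,0.105,0,0,0,1],[0.001,0.001,0.105,0,0,0,0.6],[0.001,0.001,0.105,0,0,0,0.45],[0.001,0.001,0.105,0,0,0,0.2],[0.001,0.001,0.105,0,0,0,0.2],[0.001,0.001,0.105,0,0,0,0.2],[0.001,0.001,0.105,0,0,0,0.2]]' 20
python3 - <<'E'
from vis import *
s=monitor.get_state();print(s["eef_pos"].round(4),s["contact_force"].round(2))
e=np.array([np.cos(-.129),np.sin(-.129)]);t=np.array([.5743,-.0224])
for d in(.03,.010):print(d,goto(*(t-d*e),s["eef_pos"][2],np.pi-.129))
E
```

```text
time: 8.68
eef_pos: [0.5069, -0.0104, 0.0217]
tcp_rot: [-0.189, 0.982, 0.001, 0.001]
contact_force: [-0.2, -0.1, 5.8]
opening: 0.697
finger_force: 23.9
[ 0.5069 -0.0104  0.0217] [-0.23 -0.07  5.78]
0.03 (array([-0.0799, -0.0539,  0.0001]), array([0.0007, 0.0006, 0.162 ]))
0.01 (array([-1.236e-01, -7.830e-02,  1.000e-04]), array([0.0007, 0.0006, 0.162 ]))
```

```bash
python3 -m handwheel '[[-0.012,-0.008,0,0,0,0.025,0.2],[-0.025,-0.017,0,0,0,0.05,0.2],[-0.037,-0.025,0,0,0,0.075,0.2],[-0.05,-0.034,0,0,0,0.1,0.2],[-0.062,-0.042,0,0,0,0.125,0.2],[-0.075,-0.051,0,0,0,0.15,0.2],[-0.085,-0.057,0,0,0,0.162,0.2],[-0.1,-0.065,0,0,0,0.162,0.2],[-0.115,-0.073,0,0,0,0.162,0.2],[-0.124,-0.078,0,0,0,0.162,0.2],[-0.124,-0.078,0,0,0,0.162,0.2]]' 20
python3 - <<'E'
from vis import *
s=monitor.get_state();print(s["eef_pos"].round(4),s["contact_force"].round(2),s["time"])
print(goto(.5743,-.0224,s["eef_pos"][2],np.pi-.129))
E
```

```text
time: 10.05
eef_pos: [0.5625, -0.0202, 0.0216]
tcp_rot: [0.064, 0.998, 0.002, -0.003]
contact_force: [-6.0, 1.9, 11.8]
opening: 0.7
finger_force: 24.7
[ 0.5625 -0.0202  0.0216] [-6.04  1.89 11.85] 10.05
(array([-0.03  , -0.0018, -0.0002]), array([ 0.0011, -0.0017,  0.0001]))
```

```bash
python3 -m handwheel '[[-0.01,-0.001,0,0,0,0,0.2],[-0.018,-0.002,0,0,0,0,0.2],[-0.025,-0.002,0,0,0,0,0.2],[-0.029,-0.002,0,0,0,0,0.2],[-0.029,-0.002,0,0,0,0,0.2]]' 20; python3 -m handwheel '[[-0.004,0,0,0,0,0,0.2],[-0.007,0,0,0,0,0,0.2],[-0.007,0,0,0,0,0,0.2]]' 20
```

```text
time: 10.68
eef_pos: [0.5732, -0.0223, 0.0216]
tcp_rot: [0.064, 0.998, 0.002, -0.004]
contact_force: [-7.9, 1.4, 12.5]
opening: 0.697
finger_force: 25.0
time: 11.05
eef_pos: [0.5749, -0.0225, 0.0216]
tcp_rot: [0.064, 0.998, 0.002, -0.005]
contact_force: [-12.6, 1.8, 15.6]
opening: 0.698
finger_force: 25.3
```

```bash
python3 -m handwheel '[[0.006,0,0,0,0,0,0.2],[0.006,0,0,0,0,0,0.5],[0.006,0,0,0,0,0,0.7],[0.006,0,0,0,0,0,0.8],[0.006,0,-0.1,0,0,0,0.9],[0.006,0,-0.25,0,0,0,1],[0.006,0,-0.25,0,0,0,1],[0.006,0,-0.25,0,0,0,1]]' 20
python3 - <<'E'
from vis import *
print(goto(.4799,-.2121,.12,np.pi-.077))
E
```

```text
time: 12.05
eef_pos: [0.5751, -0.0233, 0.1204]
tcp_rot: [0.065, 0.998, 0.002, -0.001]
contact_force: [0.2, -0.3, -0.1]
opening: 1.007
finger_force: 0.0
(array([ 1.753e-01, -4.988e-01, -3.000e-04]), array([ 0.001 , -0.0004, -0.0166]))
```

```bash
python3 -m handwheel '[[0.175,-0.499,0,0.001,0,-0.0166,1],[0.175,-0.499,0,0.001,0,-0.0166,1],[0.175,-0.499,0,0.001,0,-0.0166,1],[0.175,-0.499,0,0.001,0,-0.0166,1],[0.175,-0.499,0,0.001,0,-0.0166,1],[0.175,-0.499,0,0.001,0,-0.0166,1],[0.175,-0.499,0,0.001,0,-0.0166,1]]' 20
python3 - <<'E'
from vis import *
print(goto(.4799,-.2121,.0215,np.pi-.077))
im=eyes.read_camera("top");cv2.imwrite("pics/top3.png",im[:,:,::-1])
for x0 in([.591,.1065,-.129],[.5743,-.0224,-.129]):
    v,f=fit(im,x0);print(v.round(4),round(f,1))
    for dz in [0]:
        m=soft(im)
cv2.imwrite("pics/crop3.png",cv2.resize(im[140:280,190:390],None,fx=4,fy=4,interpolation=cv2.INTER_CUBIC)[:,:,::-1])
E
```

```text
time: 12.92
eef_pos: [0.4804, -0.211, 0.1194]
tcp_rot: [0.038, 0.999, 0.0, -0.001]
contact_force: [0.3, 0.2, -0.7]
opening: 1.003
finger_force: 0.0
(array([ 0.0005, -0.0029,  0.2447]), array([ 0.0002, -0.0006,  0.0005]))
[ 0.5919  0.1089 -0.1219] 82.5
[ 0.5753 -0.021  -0.1183] 79.5
```

View pics/crop3.png

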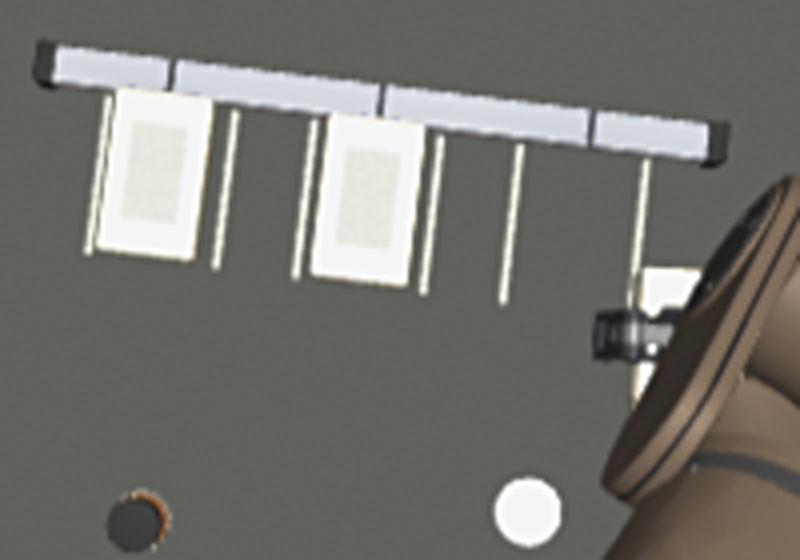

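The picture shows boxes A and B in the left and middle bays, with lids centred near crop (155,175) and (368,200). Both look about 1–2 mm left of centre. C is next, aimed 1.5 mm further right.

```bash
python3 -m handwheel '[[0,-0.003,0.13,0,0,0,1],[0,-0.003,0.2,0,0,0,1],[0,-0.003,0.245,0,0,0,1],[0,-0.003,0.245,0,0,0,1],[0,-0.003,0.245,0,0,0,0.6],[0,-0.003,0.245,0,0,0,0.45],[0,-0.003,0.245,0,0,0,0.2],[0,-0.003,0.245,0,0,0,0.2],[0,-0.003,0.245,0,0,0,0.2],[0,-0.003,0.245,0,0,0,0.2]]' 20
cat >> vis.py <<'E'
def railmask(n="top"):
    ex=np.array([np.cos(-.129),np.sin(-.129),0]);ey=np.array([-ex[1],ex[0],0]);m=np.zeros((420,560),np.uint8)
    q=lambda s,l,z:.0*ex+s*ex+l*ey+[0,0,z]
    h=cv2.convexHull(proj([q(s,l,z) for s in(.6224,.6464) for l in(-.17,.27) for z in(0,.028)],n).round().astype(np.int32))
    cv2.fillPoly(m,[h],1);m=cv2.dilate(m,np.ones((3,3)))
    for l in(.1818,.0516,-.0787):
        for k in(-.04,.04):
            a,b=proj([q(.51,l+k,0),q(.6224,l+k,0)],n);cv2.line(m,tuple(int(round(c)) for c in a),tuple(int(round(c)) for c in b),1,3)
    return m>0
def fit2(im,x0,n="top"):
    m=soft(im);bad=railmask(n);u=proj([[x0[0],x0[1],.034]],n)[0].astype(int);sl=np.s_[u[1]-45:u[1]+45,u[0]-45:u[0]+45]
    def f(v):
        r=render(box_pts(*v)[4:],n)
        return (np.minimum((r-m)[sl]**2,.5)*(regn&(~bad|(r>.99)))[sl]).sum()
    regn=cv2.dilate((render(box_pts(*x0)[4:],n)>0).astype(np.uint8),np.ones((7,7)))>0
    regn&=~bad
    sim=np.array([x0]*4)+np.array([[0,0,0],[.004,0,0],[0,.004,0],[0,0,.05]])
    o=minimize(f,x0,method="Nelder-Mead",options=dict(initial_simplex=sim,xatol=1e-4,fatol=.01));v=o.x
    c,s=np.cos(-.129),np.sin(-.129)
    return np.array([v[0]*c+v[1]*s-.5724,-v[0]*s+v[1]*c-.0516,v[2]+.129]),o.fun
E
python3 - <<'E'
from vis import *
s=monitor.get_state();print(s["eef_pos"].round(4),s["contact_force"].round(2))
e=np.array([np.cos(-.129),np.sin(-.129)]);t=np.array([.5574,-.1528])
for d in(.05,.010):print(d,goto(*(t-d*e),s["eef_pos"][2],np.pi-.129))
im=cv2.imread("pics/top3.png")[:,:,::-1]
for x0 in([.591,.108,-.129],[.575,-.022,-.129]): print("ds,dl,da",*fit2(im,x0))
E
```

```text
time: 14.22
eef_pos: [0.4811, -0.2142, 0.0236]
tcp_rot: [0.038, 0.999, -0.001, 0.001]
contact_force: [0.5, -0.1, 6.8]
opening: 0.701
finger_force: 23.8
[ 0.4811 -0.2142  0.0236] [ 0.45 -0.12  6.82]
0.05 (array([-0.0535,  0.1743, -0.0002]), array([-0.0005,  0.0005,  0.0166]))
0.01 (array([-1.534e-01,  1.691e-01, -1.000e-04]), array([-0.0005,  0.0005,  0.0166]))
ds,dl,da [ 0.00154683  0.13243543 -0.00672797] 0.7064772766050381
ds,dl,da [ 0.00107579  0.00187554 -0.01195624] 11.75809149416815
```

```bash
python3 -m handwheel '[[-0.01,0.035,0,0,0,0.0033,0.2],[-0.02,0.07,0,0,0,0.0066,0.2],[-0.032,0.105,0,0,0,0.01,0.2],[-0.043,0.14,0,0,0,0.0133,0.2],[-0.055,0.17,0,0,0,0.0166,0.2],[-0.08,0.172,0,0,0,0.0166,0.2],[-0.11,0.17,0,0,0,0.0166,0.2],[-0.135,0.169,0,0,0,0.0166,0.2],[-0.153,0.168,0,0,0,0.0166,0.2],[-0.153,0.168,0,0,0,0.0166,0.2],[-0.153,0.168,0,0,0,0.0166,0.2]]' 20
python3 - <<'E'
from vis import *
s=monitor.get_state();print(s["eef_pos"].round(4),s["contact_force"].round(2),s["time"])
print(goto(.5573,-.1533,s["eef_pos"][2],np.pi-.129))
E
```

```text
time: 15.6
eef_pos: [0.5465, -0.1514, 0.0235]
tcp_rot: [0.064, 0.998, -0.0, -0.001]
contact_force: [-3.1, 0.6, 8.1]
opening: 0.699
finger_force: 24.1
[ 0.5465 -0.1514  0.0235] [-3.11  0.61  8.11] 15.6
(array([-0.0273, -0.0014, -0.    ]), array([-0.0001, -0.0004,  0.    ]))
```

```bash
python3 -m handwheel '[[-0.01,-0.001,0,0,0,0,0.2],[-0.018,-0.0015,0,0,0,0,0.2],[-0.024,-0.0015,0,0,0,0,0.2],[-0.028,-0.0015,0,0,0,0,0.2],[-0.028,-0.0015,0,0,0,0,0.2]]' 20; python3 -m handwheel '[[-0.004,0,0,0,0,0,0.2],[-0.008,0,0,0,0,0,0.2],[-0.008,0,0,0,0,0,0.2]]' 20
```

```text
time: 16.23
eef_pos: [0.5562, -0.153, 0.0235]
tcp_rot: [0.064, 0.998, 0.0, -0.003]
contact_force: [-7.6, 1.4, 12.6]
opening: 0.693
finger_force: 24.7
time: 16.6
eef_pos: [0.559, -0.1534, 0.0235]
tcp_rot: [0.064, 0.998, 0.0, -0.003]
contact_force: [-9.4, 2.7, 14.1]
opening: 0.701
finger_force: 24.8
```

```bash
python3 -m handwheel '[[-0.003,0,0,0,0,0,0.2],[-0.005,0,0,0,0,0,0.2],[-0.005,0,0,0,0,0,0.2]]' 20; python3 -m handwheel '[[-0.003,0,0,0,0,0,0.2],[-0.005,0,0,0,0,0,0.2],[-0.005,0,0,0,0,0,0.2]]' 20
```

```text
time: 16.98
eef_pos: [0.5591, -0.1534, 0.0234]
tcp_rot: [0.064, 0.998, 0.001, -0.006]
contact_force: [-14.2, 1.3, 17.9]
opening: 0.7
finger_force: 25.4
time: 17.35
eef_pos: [0.5593, -0.1534, 0.0233]
tcp_rot: [0.064, 0.998, 0.001, -0.009]
contact_force: [-20.7, 1.1, 21.8]
opening: 0.695
finger_force: 25.9
```

```bash
python3 -m handwheel '[[0.01,0,0,0,0,0,0.2],[0.01,0,0,0,0,0,0.5],[0.01,0,0,0,0,0,0.7],[0.01,0,0,0,0,0,0.8],[0.01,0,-0.1,0,0,0,0.9],[0.01,0,-0.25,0,0,0,1],[0.01,0,-0.25,0,0,0,1],[0.01,0,-0.25,0,0,0,1]]' 20
python3 - <<'E'
from vis import *
print(goto(.36,-.40,.2,np.pi-.7))
E
```

```text
time: 18.35
eef_pos: [0.5604, -0.1535, 0.1218]
tcp_rot: [0.064, 0.998, -0.0, -0.001]
contact_force: [-0.6, -0.1, -0.2]
opening: 1.003
finger_force: 0.0
(array([ 0.4178, -0.6757, -0.195 ]), array([-1.000e-04, -3.000e-04,  1.817e-01]))
```

```bash
python3 -m handwheel '[[0.418,-0.676,-0.195,0,0,0.18,1],[0.418,-0.676,-0.195,0,0,0.18,1],[0.418,-0.676,-0.195,0,0,0.18,1],[0.418,-0.676,-0.195,0,0,0.18,1],[0.418,-0.676,-0.195,0,0,0.18,1],[0.418,-0.676,-0.195,0,0,0.18,1],[0.418,-0.676,-0.195,0,0,0.18,1],[0.418,-0.676,-0.195,0,0,0.18,1]]' 20
python3 - <<'E'
from vis import *
im=eyes.read_camera("top");cv2.imwrite("pics/top4.png",im[:,:,::-1])
o=cv2.imread("pics/top0.png")[:,:,::-1]
for x0 in([.591,.108,-.129],[.575,-.022,-.129],[.558,-.152,-.129]):
    for k in range(2):print("ds,dl,da",*[np.round(q,4) for q in fit2(im,np.array(x0)+[0,.001*k,.01*k])])
cv2.imwrite("pics/crop4.png",cv2.resize(im[140:280,190:390],None,fx=4,fy=4,interpolation=cv2.INTER_CUBIC)[:,:,::-1])
E
```

```text
time: 19.35
eef_pos: [0.3604, -0.3985, 0.1985]
tcp_rot: [0.34, 0.941, 0.001, -0.002]
contact_force: [0.2, 0.7, 0.3]
opening: 0.998
finger_force: 0.0
ds,dl,da [ 0.0002  0.132  -0.004 ] 1.5937
ds,dl,da [ 0.      0.132  -0.0039] 1.7226
ds,dl,da [ 0.0002  0.0017 -0.0016] 5.5801
ds,dl,da [ 0.0002  0.0016 -0.0035] 5.5143
ds,dl,da [-0.     -0.1304  0.0058] 1.7204
ds,dl,da [ 0.0003 -0.1304  0.0054] 1.6718
```

View pics/crop4.png

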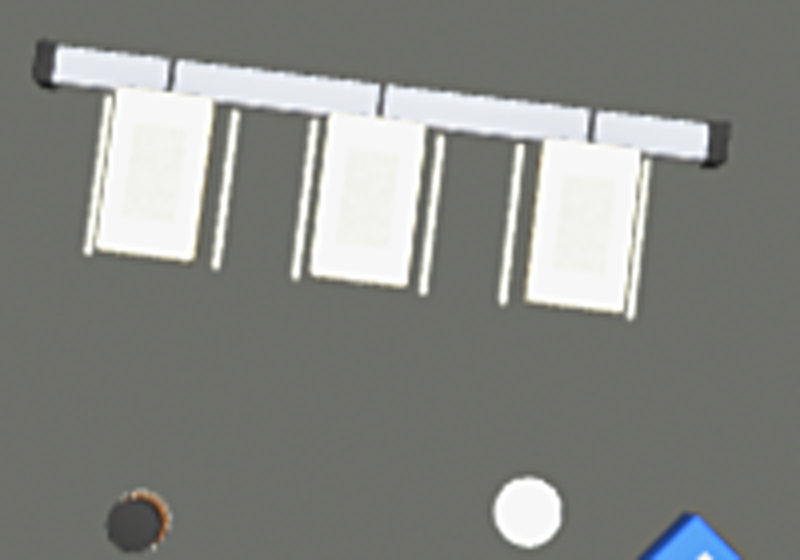

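The picture shows all three boxes flush to the rail, with lids at crop (155,175), (368,200) and (583,225). By the fits, A is 2.0 mm and B 1.6 mm left of centre, and C is within 0.5 mm. I'll trim B, then A, by regripping at an offset.

```bash
python3 - <<'E'
from vis import *
print(goto(.5747,-.0241,.12,np.pi-.129))
E
```

```text
(array([0.1851, 1.0619, 0.198 ]), array([ 0.0005, -0.001 , -0.1794]))
```

```bash
python3 -m handwheel '[[0.185,1,0.18,0,0,-0.18,1],[0.185,1,0.18,0,0,-0.18,1],[0.185,1,0.18,0,0,-0.18,1],[0.185,1,0.18,0,0,-0.18,1],[0.185,1,0.18,0,0,-0.18,1],[0.185,1,0.18,0,0,-0.18,1],[0.185,1,0.18,0,0,-0.18,1],[0.185,1,0.18,0,0,-0.18,1],[0.185,1,0.18,0,0,-0.18,1]]' 20
python3 - <<'E'
from vis import *
print(goto(.5747,-.0241,.06,np.pi-.129))
E
```

```text
time: 20.52
eef_pos: [0.5587, -0.0448, 0.1276]
tcp_rot: [0.064, 0.998, -0.0, -0.001]
contact_force: [-0.0, 0.5, -0.3]
opening: 1.001
finger_force: 0.0
(array([-0.0335,  0.0564,  0.1689]), array([-0.0001, -0.0006,  0.0006]))
```

```bash
python3 -m handwheel '[[-0.0335,0.0565,0,0,0,0,1],[-0.0335,0.0565,0.1,0,0,0,1],[-0.0335,0.0565,0.168,0,0,0,1],[-0.0335,0.0565,0.168,0,0,0,1],[-0.0335,0.0565,0.168,0,0,0,1]]' 20
python3 - <<'E'
from vis import *
print(goto(.5747,-.0241,.0225,np.pi-.129))
E
```

```text
time: 21.15
eef_pos: [0.5759, -0.0257, 0.0621]
tcp_rot: [0.065, 0.998, -0.0, 0.0]
contact_force: [-0.7, 0.3, 0.6]
opening: 1.001
finger_force: 0.0
(array([0.0036, 0.0037, 0.0989]), array([-0.0001,  0.0003, -0.0004]))
```

```bash
python3 -m handwheel '[[0.002,0.003,0.06,0,0,0,1],[0.002,0.003,0.099,0,0,0,1],[0.002,0.003,0.099,0,0,0,1],[0.002,0.003,0.099,0,0,0,1],[0.002,0.003,0.099,0,0,0,1]]' 20
python3 - <<'E'
from vis import *
print(goto(.5747,-.0241,.0225,np.pi-.129))
E
```

```text
time: 21.78
eef_pos: [0.5753, -0.0237, 0.0222]
tcp_rot: [0.065, 0.998, -0.0, 0.0]
contact_force: [-0.1, 0.3, -0.0]
opening: 0.999
finger_force: 0.0
(array([ 0.0014, -0.0011, -0.0008]), array([-0.0001,  0.0003, -0.    ]))
```

```bash
python3 -m handwheel '[[0,-0.001,0,0,0,0,0.6],[0,-0.001,0,0,0,0,0.45],[0,-0.001,0,0,0,0,0.3],[0,-0.001,0,0,0,0,0.2],[0,-0.001,0,0,0,0,0.2],[-0.005,-0.001,0,0,0,0,0.2],[-0.01,-0.001,0,0,0,0,0.2],[-0.01,-0.001,0,0,0,0,0.2]]' 20;  python3 -m handwheel '[[0.008,0,0,0,0,0,0.2],[0.008,0,0,0,0,0,0.5],[0.008,0,0,0,0,0,0.7],[0.008,0,0,0,0,0,0.8],[0.008,0,-0.1,0,0,0,0.9],[0.008,0,-0.25,0,0,0,1],[0.008,0,-0.25,0,0,0,1],[0.008,0,-0.25,0,0,0,1]]' 20
python3 - <<'E'
from vis import *
print(goto(.5916,.1047,.06,np.pi-.129))
E
```

```text
time: 22.78
eef_pos: [0.5751, -0.0239, 0.0216]
tcp_rot: [0.064, 0.998, 0.0, -0.006]
contact_force: [-13.2, 2.0, 15.6]
opening: 0.699
finger_force: 25.2
time: 23.78
eef_pos: [0.5752, -0.0241, 0.121]
tcp_rot: [0.065, 0.998, -0.0, -0.001]
contact_force: [-0.5, 0.6, -0.9]
opening: 1.003
finger_force: 0.0
(array([0.0006, 0.3245, 0.1524]), array([-0.0001, -0.0003, -0.    ]))
```

```bash
python3 -m handwheel '[[0,0.15,0,0,0,0,1],[0,0.3245,0,0,0,0,1],[0,0.3245,0,0,0,0,1],[0,0.3245,0.1,0,0,0,1],[0,0.3245,0.2,0,0,0,1],[0,0.3245,0.248,0,0,0,1],[0,0.3245,0.248,0,0,0,1],[0,0.3245,0.248,0,0,0,1],[0,0.3245,0.248,0,0,0,1]]' 20
python3 - <<'E'
from vis import *
print(goto(.5916,.1047,.0225,np.pi-.129))
E
```

```text
time: 24.9
eef_pos: [0.5935, 0.1045, 0.0239]
tcp_rot: [0.065, 0.998, 0.0, 0.001]
contact_force: [-0.1, 0.3, 1.3]
opening: 0.999
finger_force: 0.0
(array([ 0.0047, -0.0002,  0.0034]), array([ 0.0001,  0.0008, -0.0001]))
```

```bash
python3 -m handwheel '[[0.004,0,0.003,0,0,0,1],[0.004,0,0.003,0,0,0,0.6],[0.004,0,0.003,0,0,0,0.45],[0.004,0,0.003,0,0,0,0.3],[0.004,0,0.003,0,0,0,0.2],[0.004,0,0.003,0,0,0,0.2],[-0.002,0,0.003,0,0,0,0.2],[-0.006,0,0.003,0,0,0,0.2],[-0.006,0,0.003,0,0,0,0.2]]' 20;  python3 -m handwheel '[[0.008,0,0,0,0,0,0.2],[0.008,0,0,0,0,0,0.5],[0.008,0,0,0,0,0,0.7],[0.008,0,0,0,0,0,0.8],[0.008,0,-0.1,0,0,0,0.9],[0.008,0,-0.25,0,0,0,1],[0.008,0,-0.25,0,0,0,1],[0.008,0,-0.25,0,0,0,1]]' 20
python3 - <<'E'
from vis import *
print(goto(.36,.40,.2,np.pi+.4))
E
```

```text
time: 26.02
eef_pos: [0.5908, 0.1052, 0.0212]
tcp_rot: [0.064, 0.998, 0.0, -0.006]
contact_force: [-13.6, 3.2, 14.6]
opening: 0.697
finger_force: 25.3
time: 27.02
eef_pos: [0.5912, 0.1046, 0.1206]
tcp_rot: [0.065, 0.998, -0.0, -0.001]
contact_force: [0.0, -0.4, -0.5]
opening: 1.003
finger_force: 0.0
(array([ 0.6684,  0.6578, -0.1981]), array([-0.    , -0.0003, -0.1684]))
```

```bash
python3 -m handwheel '[[0.1,0.1,-0.1,0,0,0,1],[0.65,0.65,-0.2,0,0,-0.05,1],[0.65,0.65,-0.2,0,0,-0.05,1],[0.65,0.65,-0.2,0,0,-0.05,1],[0.65,0.65,-0.2,0,0,-0.05,1],[0.65,0.65,-0.2,0,0,-0.05,1],[0.65,0.65,-0.2,0,0,-0.05,1],[0.65,0.65,-0.2,0,0,-0.05,1],[0.65,0.65,-0.2,0,0,-0.05,1],[0.65,0.65,-0.2,0,0,-0.05,1]]' 20
python3 - <<'E'
from vis import *
im=eyes.read_camera("top");cv2.imwrite("pics/top5.png",im[:,:,::-1])
for x0 in([.591,.106,-.129],[.575,-.024,-.129],[.558,-.152,-.129]):
    for k in range(2):print("ds,dl,da",*[np.round(q,4) for q in fit2(im,np.array(x0)+[0,.001*k,.01*k])])
E
```

```text
time: 28.28
eef_pos: [0.3679, 0.3949, 0.2003]
tcp_rot: [-0.013, 1.0, -0.0, -0.001]
contact_force: [-0.8, -0.3, 0.3]
opening: 0.999
finger_force: 0.0
ds,dl,da [ 0.001   0.1309 -0.0102] 0.9201
ds,dl,da [ 0.001   0.1309 -0.0097] 0.9205
ds,dl,da [ 0.0012  0.0004 -0.0076] 11.3289
ds,dl,da [0.0011 0.0003 0.0084] 11.8837
ds,dl,da [ 0.001  -0.1309  0.003 ] 0.8719
ds,dl,da [ 0.0011 -0.1309 -0.0023] 0.9937
```

View pics/top5.png

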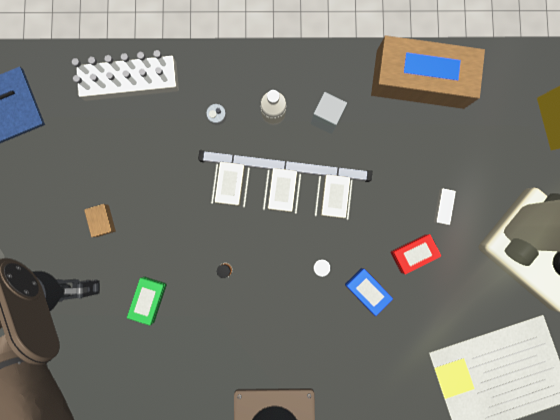

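The picture shows the boxes at (230,184), (282,190) and (334,196), flush to the rail and within about 1 mm of their bay centres. Everything else is where it was, and the arm is clear. I'm handing in the job.

```bash
python3 -c "from plant import ctrl; print(ctrl.sign_off())"
```

```text
the job is handed in; nothing more can be done
None
```

The job is handed in: by camera, all three ivory boxes stand flush against the rail, within about 1 mm of their bay centres and about 0.6° of square, slid flat along the counter in a light grip, with everything else left in place.

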